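Press a mended espresso cup handle in a ratchet clamp

ROBOT

A 6-joint arm with a two-finger parallel gripper is mounted at the origin on the work surface. World frame = base frame: x ahead of the robot, y to its left, z up, the work surface at z = 0. Lengths are in m, angles in rad, forces in N, time in s.
With the tool pointing down it reaches from about 0.35 to 0.975 m from the base axis. Payload 4.9 kg.
Tool frame: the origin (TCP) lies at the very end of the fingers, on their centre line; the grasp point (between the pads) lies ctrl.grip_point_offset behind it (ctrl.grip_point_offset is the distance from the TCP to the grasp point, in m); z points along the fingers, y is the line along which they close (so a half turn about z gives the same grasp; the last joint's range is limited). The gripper opens to 85 mm and grips with 20 to 120 N. Pads are 22 mm wide; open, the fingers measure 114 mm over their backs; the gripper's body (76 mm by 85 mm) begins 54 mm behind the grasp point. The pads swing forward as they close: fully open they stand 13 mm farther back than shut.
Start: joints at [-1.368, 0.053, 1.613, -0, 1.476, -0.119], TCP at [0.198, -0.593, 0.231] pointing down, gripper open.
Joint ranges: [-3.01, 3.01], [-1.01, 2.22], [0.06, 2.58], [-1.02, 4.17], [0.09, 2.62], [-3.14, 3.14]. Speed limits (rad/s): [2.57, 2.57, 3.14, 3.14, 3.14, 3.14].

INTERFACE

Orientations are given as a rotation vector (axis times angle).
In Python, from station import ctrl gives the robot as it stands. The module is installed in compiled form; this text tells all that it offers.
- The arm moves only by the tool drive_tool, never from a script. Its argument "steps" is a list of rows, each an object with "translation": the shift along the tool's x, y, z normalised to -1 to 1, where 1 is 4 cm, a list of three; "angular": the turn, a rotation vector about the tool's x, y, z normalised to -1 to 1, where 1 is 8 degrees, a list of three; "gripper": the opening, from 0 (shut) to 1 (fully open). In form: [{"translation": [dx, dy, dz], "angular": [wx, wy, wz], "gripper": gripper}, ...]. A call has 1 to 8 rows; each row shifts and turns the commanded pose from where the row before left it, along the tool's axes as they then stand; what a row does not reach is not made up. A row lasts 1/8 s, in which the tool goes at most 62.5 mm and 10.7 degrees, less where a joint would pass 70% of its speed; a pose out of reach is approached as far as the arm can. A call with a number of a shift or a turn outside -1 to 1 is refused whole. A call with a gripper value outside its range is refused whole. The fingers move at their own pace and stop on an object; "force" is the grip in N (left out, the last holds). Time passes only in rows, so rows that do not move let the fingers close. It gives the time, the measured TCP pose, the force, the opening and the grip force at its end, in the units of the state.
- ctrl.get_obs(): the state, without advancing time (a new reading comes with each control period).
- ctrl.get_image(name): name is "scene" or "top" or "wrist"; returns a dict with "color" (420x560x3 uint8, red, green, blue), "depth" (420x560 float32, m along the optical axis (not along the pixel's ray), 0 where there is no reading), "fx", "fy", "cx", "cy" (pixels), "k1" (the pictures are not rectified: a ray, as slopes to the right and down, at radius r is drawn at 1 + k1 r^2 times it, then the intrinsics apply), "R" (3x3) and "t" (3): a world point X has camera coordinates R X + t. Camera axes: x right, y down, z forward; pixel columns grow to the right and rows downward; lengths in m; the calibration is good to about 2 mm. A picture is of the moment at which its call begins.
- ctrl.finish_job(): hands the job in; it is judged then, once.
The state is a dict: "t": time; "q": joint angles; "dq": joint speeds; "effort": joint torques, N m; "tool_pos": TCP position; "tool_rot": TCP orientation; "contact_force": force on the tool from outside, world axes, zero at the start; "wrist_torque": the same for the moment, N m; "opening": finger opening in m; "grip_force": force on a finger pad.
Only numpy, scipy, OpenCV 4.12 (cv2) and the standard library are available. Lean on these libraries where they do the work, as an engineer would, in place of code of your own. Each camera call takes 0.05 s, during which the arm holds its last target. There are 200 camera calls.

TASK

The handle of the espresso cup in the ratchet clamp has just been glued back on: of the three loose wooden blocks, stand the one that fits snugly between the clamp's two guide rails upright in that channel, in front of the cup handle, and let go of it. Then pump the clamp's trigger until the jaw pushes the block against the handle and the sprung pad is pressed about halfway in, never nearly all the way, which would crack the joint. Finish while still holding the trigger squeezed so that this pressure stays on; move the jaw only with the trigger, keep off the cup, and leave everything else where it is.

Things in the scene. Friction and masses are not known exactly. Their poses are not given: they have to be found in the camera images.
- clamp: Ratchet clamp fixed on a wooden board 400 x 90 x 12 mm. Origin: underside of the board, on the centre line; x runs along the bar from the trigger end to the anvil, z up. In its frame (mm): board x -150 to 250; dark steel housing x -130 to 0, 42 wide, top z 75; upright black grip post, a plate x -60 to -52, 28 wide, top z 153; trigger lever in front (+x) of the post, pivot at x -30, z 85.
- channel (a point): Where the block goes: point on the board's top (12 mm above the clamp's origin) midway between two aluminium guide rails, 96 mm along the clamp's x; axes as the clamp's. Rails: x 70 to 138 mm in the clamp's frame, inner faces 38 mm apart (y +-19), tops 15 mm above the board. A block standing here has room before and behind it.
- anvil (a point): On the board's top, at the axis of a cup fully seated against the V-shaped wooden anvil (70 mm high, the clamp's +x end): 186 mm along the clamp's x.
- trigger (a joint): Trigger lever, rad: 0 let go, 0.5 fully squeezed (towards the grip post, the clamp's -x). Springs back when let go. Drives the jaw 40 mm per rad by a pawl in saw teeth 6 mm apart; up to 0.15 rad is lost before a tooth catches, a full stroke gives 12 to 18 mm. Let go, the jaw stays by 2.5 N of friction only: a loaded pad pushes it back until the pad is about 1.5 mm in.
- trigger_bar (a point): Centre of the trigger's cross bar, a steel rod 10 mm thick, 44 long along the clamp's y: the part to pull (2 N when free, up to 16 N with the pad loaded). In the clamp's frame at x -18, z 133 mm let go; x -42, same height, fully squeezed (50 mm from the pivot). Post rear to bar front: 47 mm let go, 23 mm squeezed.
- jaw (a joint): Advance of the jaw (bar and barrel), m, 0 to 0.105, along the clamp's +x. Starts at 0.020 to 0.045.
- pad (a joint): How far the sprung pad is pressed back into the jaw barrel, m: 0 free, 0.018 all the way. The force is about 1 N + 1 N per mm. Halfway is 0.009.
- pad_face (a point): Centre of the pad's front face, a black rubber disc 30 mm across at z 46 mm on the clamp's centre line; at x = 20 mm + jaw - pad in the clamp's frame.
- cup: Red ceramic espresso cup with the mended handle, loose on the clamp's board 1 to 6 mm short of the anvil: 60 mm across, 60 tall; origin centre of its underside, z up. The handle points along its -x (towards the jaw), its outermost bar 56 mm from the axis, upright from 16 to 53 mm height, 8 mm thick. The jaw may push it home against the anvil.
- block_small: Wooden block 24 x 24 mm, 60 tall, upright; origin centre of its underside.
- block_middle: Wooden block 34 x 34 mm, 60 tall, 49 g, upright; origin centre of its underside, x and y along its sides.
- block_large: Wooden block 46 x 46 mm, 60 tall, upright; origin centre of its underside.
- spare_cup: Another red cup, the same shape, bystander, between the clamp and the hob; origin centre of its underside.
- moka_pot: Aluminium moka pot 92 mm across, 174 tall; bystander; origin centre of its underside.
- sugar_tin: Round steel sugar tin 88 mm across, 107 tall; bystander; origin centre of its underside.
- jar: Glass jar with cork lid, 84 mm across, 130 tall; bystander; origin centre of its underside.
- glue_bottle: Small white glue bottle 32 mm across, 90 tall; bystander; origin centre of its underside.
- spoon_rest: Dark wooden spoon rest 90 x 220 mm, 18 high, with a spoon; bystander; origin centre of its underside.
There are look-alikes about, which are no part of the job. What is shaped like the block_middle but purple is not meant.

How it is judged:
On the way, in this order (a step that is already met when the one before it is completed fails the run):
1. the middle block stands upright between the rails, let go, not yet pressed by the jaw (x of block_middle in the frame of clamp between 0.075 and 0.13 m and y of block_middle in the frame of clamp between -0.005 and 0.005 m and z of block_middle in the frame of clamp below 0.016 m and angle between block_middle's own z axis and vertical below 0.12 rad and contact force between each of the fingers, the arm and block_middle below 0.3 N and contact force between jaw and block_middle below 0.5 N), for 0.3 s.
2. the jaw, driven by the squeezed trigger, presses the block against the cup handle (x of block_middle in the frame of clamp between 0.075 and 0.13 m and y of block_middle in the frame of clamp between -0.005 and 0.005 m and z of block_middle in the frame of clamp below 0.016 m and angle between block_middle's own z axis and vertical below 0.12 rad and contact force between the fingers and trigger above 1.5 N and value of joint trigger above 0.04 rad and contact force between block_middle and cup above 3 N), for 0.1 s.
At the end, for the whole second after the job is handed in: The middle block stands upright between the rails (within 5 mm of the centre line), untouched by hand, pressed by the jaw against the cup handle with 5 to 15 N, pad 4.5 to 13.5 mm in, cup upright in the anvil and at rest, while the fingers still hold the trigger squeezed (at least 1.5 N, 0.04 rad) (x of block_middle in the frame of clamp between 0.075 and 0.13 m and y of block_middle in the frame of clamp between -0.005 and 0.005 m and z of block_middle in the frame of clamp below 0.016 m and angle between each of block_middle, cup's own z axis and vertical below 0.12 rad and contact force between each of the fingers, the arm and block_middle below 0.3 N and contact force between the fingers and cup below 0.3 N and contact force between the fingers and trigger above 1.5 N and value of joint trigger above 0.04 rad and contact force between block_middle and cup between 5 and 15 N and contact force between jaw and block_middle above 5 N and value of joint pad between 0.0045 and 0.0135 m and x of cup in the frame of clamp between 0.182 and 0.191 m and linear speed of cup below 0.02 m/s and velocity of joint jaw between -0.01 and 0.01 m/s); the arm keeps its last pose, push and grip.
It fails at once if the cup handle is pressed with more than 17 N (contact force between block_middle and cup above 17 N).
It fails at once if the jaw is pushed by hand (contact force between any of the fingers, the arm and jaw above 3 N).
It fails at once if the robot pushes the cup (contact force between any of the fingers, the arm and cup above 3 N).
It fails at once if another block or a bystander is moved over 30 mm or tipped (distance of any of block_small, block_large, spare_cup, moka_pot, sugar_tin, jar, glue_bottle, spoon_rest from where it was at the start of the episode above 0.03 m or angle between any of block_small, block_large, spare_cup, moka_pot, sugar_tin, jar, glue_bottle, spoon_rest's own z axis and vertical above 0.5 rad).
It also fails if it takes over 54 s, if anything falls off the work surface, if the arm or the gripper's body presses on something with over 40 N, if the wrist force passes 120 N, or if a joint passes its speed limit or range.

## Working session

There is one attempt and no reset: what is moved stays moved. The work goes in short steps, Python scripts to look and compute and a tool call to move; the robot and the scene stay as the last step left them, time stands still between calls to the robot, and variables do not carry over. Pictures are saved under pics/ and viewed, at most 10 in all, crops included, and the job is handed in when it is done.

Besides the shell and the picture viewer there is one more tool, called after "Emit:" as name(argument=value, ...) on one line, values as JSON. drive_tool: Moves the arm, as the interface text tells. Its arguments: {"type":"object","properties":{"steps":{"type":"array"},"force":{"type":"number"}},"required":["steps"]}

```bash
mkdir -p pics
cat > h.py <<'E'
import numpy as np,cv2,pickle
from station import ctrl
def grab(names=("scene","top","wrist")):
    d={n:ctrl.get_image(n) for n in names}
    return d
def save(im,f): cv2.imwrite(f,im[...,::-1])
def ray(im,u,v):
    x=(u-im["cx"])/im["fx"];y=(v-im["cy"])/im["fy"]
    a,b=x,y
    for _ in range(20):
        s=1+im["k1"]*(a*a+b*b);a,b=x/s,y/s
    R=np.array(im["R"]);t=np.array(im["t"])
    return -R.T@t,R.T@np.array([a,b,1.])
def onz(im,u,v,z):
    c,d=ray(im,u,v);return c+d*(z-c[2])/d[2]
def dep(im,u,v):
    c,d=ray(im,u,v);return c+d*im["depth"][int(v),int(u)]
def proj(im,X):
    p=np.array(im["R"])@X+np.array(im["t"]);a,b=p[:2]/p[2];s=1+im["k1"]*(a*a+b*b)
    return a*s*im["fx"]+im["cx"],b*s*im["fy"]+im["cy"]
E
python3 - <<'E'
from h import *
d=grab();pickle.dump(d,open('d0.pkl','wb'))
for n in d: save(d[n]["color"],f'pics/{n}0.png');print(n,d[n]["fx"],d[n]["k1"],-np.array(d[n]["R"]).T@d[n]["t"])
print(ctrl.get_obs(),ctrl.grip_point_offset)
E
```

```text
scene 455.29912422346814 -0.04013384554899083 [ 1.31011698 -0.39264745  0.7922189 ]
top 405.0192577600417 -0.004901110556022793 [ 0.37578876 -0.03931242  1.10378218]
wrist 348.30588555483297 -0.06067312030733188 [ 0.26271199 -0.57226484  0.37262638]
{'t': 0.15, 'q': array([-1.36799344e+00,  5.32340279e-02,  1.61398189e+00,  2.69997452e-05,
        1.47599568e+00, -1.18990016e-01]), 'dq': array([-0.00112655, -0.00224377, -0.00189546, -0.00096981, -0.0015343 ,
       -0.00062305]), 'effort': array([ 3.93179635e-04, -3.94240379e+01, -3.70722198e+01, -1.16078827e-04,
        4.62522628e-03,  2.96850851e-05]), 'tool_pos': array([ 0.19758245, -0.59243512,  0.2303256 ]), 'tool_rot': array([-3.09941895e+00, -5.03029714e-01,  6.43250221e-05]), 'contact_force': array([0.22259309, 0.15681698, 0.38861885]), 'wrist_torque': array([0.01661399, 0.02670535, 0.08840681]), 'grip_force': 0.0, 'opening': 0.08542612454056397} 0.0187
```

View pics/scene0.png

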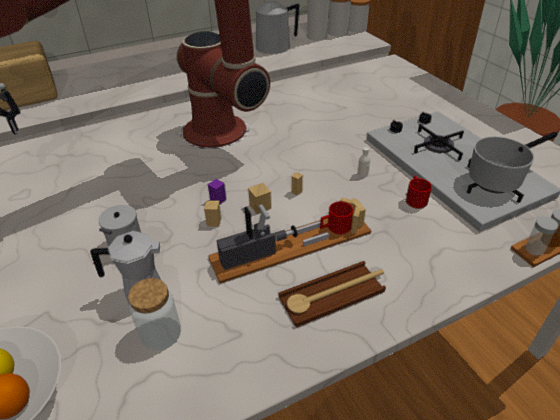

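View pics/top0.png

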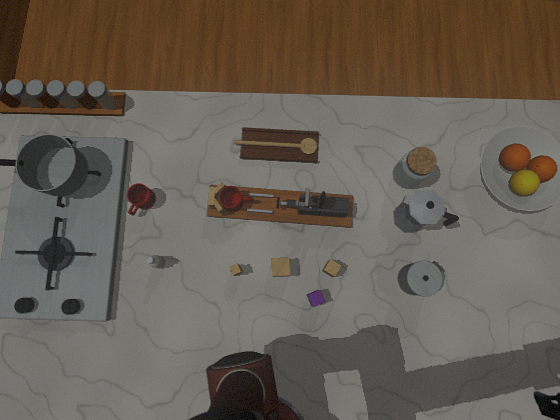

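The scene view shows three wooden blocks at (213,213), (260,198) and (297,184), plus a purple one at (217,190). In the top view the wooden blocks are at (332,268), (281,267) and (236,269), with the purple one at (317,298). The clamp board runs from about (208,200) to (353,210), with the cup at (230,199) and its handle pointing right towards the jaw.

Next I'll measure the block sizes and the clamp pose.

Run:
```python
from h import *
d=pickle.load(open('d0.pkl','rb'))
im=d["top"];c=im["color"];hsv=cv2.cvtColor(c,cv2.COLOR_RGB2HSV)
u,v=np.meshgrid(np.arange(560),np.arange(420))
P=np.zeros((420,560,3))
for y in range(150,320):
    for x in range(120,460): P[y,x]=dep(im,x,y)
np.save('P.npy',P)
m=((P[...,2]>0.045)&(P[...,2]<0.075)).astype(np.uint8)
n,l,s,ce=cv2.connectedComponentsWithStats(m)
for i in range(1,n):
    if s[i,4]>30:
        pts=P[l==i];r=cv2.minAreaRect((pts[:,:2]*1000).astype(np.float32))
        # subpixel: rect of pixel contour, corners cast onto z
        cr=cv2.minAreaRect(np.argwhere(l==i)[:,::-1].astype(np.float32));z=np.median(pts[:,2])
        cs=np.array([onz(im,*p,z)[:2] for p in cv2.boxPoints(cr)])
        print(ce[i].round(),s[i,4],z.round(4),onz(im,*cr[0],z).round(4),(np.linalg.norm(np.diff(cs,axis=0),axis=1)*1000+z*0+2.6).round(1),np.degrees(np.arctan2(*(cs[1]-cs[0])[::-1])).round(1),hsv[l==i].mean(0).round())
# board: low height mask and colour
m=((hsv[...,0]<20)&(hsv[...,1]>110)&(P[...,2]>0.004)&(P[...,2]<0.022)).astype(np.uint8);m[230:]=0;m[:178]=0
cr=cv2.minAreaRect(np.argwhere(m>0)[:,::-1].astype(np.float32));print('board',cr)
b=np.array([onz(im,*p,.012) for p in cv2.boxPoints(cr)]);print(b.round(4))
a=cv2.resize(c[170:310,190:370],None,fx=4,fy=4,interpolation=cv2.INTER_CUBIC)
save(a,'pics/topcrop.png')
```

```text
[404. 176.] 132 0.0601 [ 0.689  -0.3588  0.0601] [43.8 84.  43.3] -47.7 [64. 11. 78.]
[223. 197.] 492 0.0678 [0.6167 0.1145 0.0678] [113.2  84.  111.7] -63.1 [ 18. 111.  95.]
[137. 197.] 201 0.0543 [0.6066 0.3512 0.0543] [64.3 81.8 63.4] -88.6 [ 40. 125.  78.]
[317. 206.] 603 0.071 [ 0.5996 -0.1096  0.071 ] [ 50.3 191.   50.2] -3.1 [70. 22. 56.]
[406. 219.] 129 0.0577 [ 0.5686 -0.3641  0.0577] [38.  75.2 37.6] -47.4 [81.  9. 70.]
[155. 261.] 92 0.0595 [0.4418 0.2928 0.0595] [33.1 32.8 33.1] -11.3 [27. 16. 87.]
[281. 266.] 323 0.0593 [ 0.4362 -0.031   0.0593] [46.3 45.8 46. ] -88.6 [ 19.  99. 122.]
[332. 268.] 183 0.0594 [ 0.4369 -0.1628  0.0594] [37.5 37.  37.4] -30.5 [ 19.  99. 120.]
[235. 269.] 93 0.0588 [0.4273 0.086  0.0588] [26.4 26.7 26.3] -61.9 [ 19.  93. 121.]
[406. 280.] 98 0.0612 [ 0.4104 -0.3552  0.0612] [32.3 78.8 31.9] -79.3 [69. 12. 61.]
[316. 298.] 190 0.0593 [ 0.3593 -0.1218  0.0593] [36.9 36.6 36.7] -65.9 [138. 120.  97.]
board ((242.57177734375, 202.5231475830078), (219.50033569335938, 31.466955184936523), 4.372931003570557)
[[ 0.5835  0.3821  0.012 ]
 [ 0.6729  0.3839  0.012 ]
 [ 0.6398 -0.2267  0.012 ]
 [ 0.5518 -0.2195  0.012 ]]
```

View pics/topcrop.png

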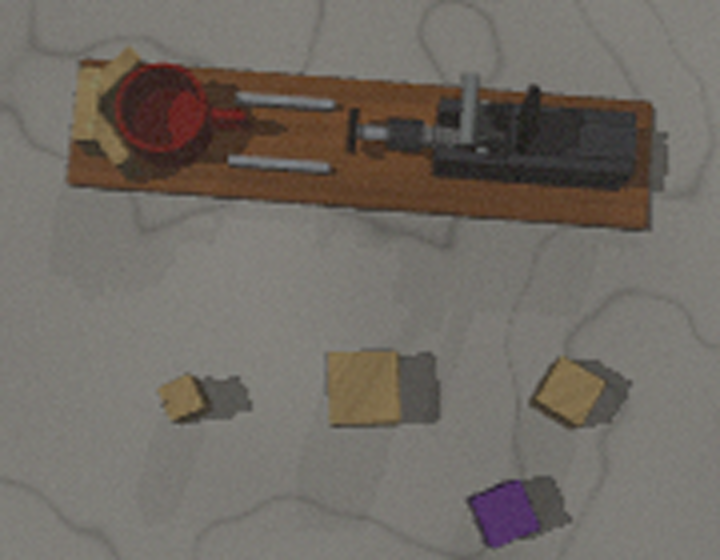

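Candidates in the top view:
- (236,269) measures about 26 mm and is the small block.
- (281,267) measures about 46 mm and is the large block.
- (332,268) measures about 37 mm and is plain wood, so it fits the 34 mm middle block.
- (317,298) is the same size but purple, so it is the look-alike.

The enlarged crop confirms the target at crop (568,391). Next I'll work out the clamp pose and the moves.

```bash
cat >> h.py <<'E'
from scipy.spatial.transform import Rotation as Ro
def plan(xyz,yaw):
    """shift/turn (tool axes, mm/deg and units) to TCP xyz, tool down, tool-y at yaw deg (mod 180)"""
    o=ctrl.get_obs();R=Ro.from_rotvec(o["tool_rot"]);M=R.as_matrix()
    cur=np.degrees(np.arctan2(M[1,1],M[0,1]));dy=(yaw-cur+90)%180-90
    ty=np.radians(cur+dy);Y=np.array([np.cos(ty),np.sin(ty),0]);Z=np.array([0,0,-1.]);X=np.cross(Y,Z)
    w=(R.inv()*Ro.from_matrix(np.c_[X,Y,Z])).as_rotvec()
    s=M.T@(np.array(xyz)-o["tool_pos"])
    print('t',o["t"],'pos',o["tool_pos"].round(4),'yaw',cur.round(2),'F',o["contact_force"].round(2),'open',round(o["opening"],4),'grip',round(o["grip_force"],2))
    print('shift mm',(s*1000).round(1),'units',(s/.04).round(3),'turn deg',np.degrees(w).round(2),'units',(np.degrees(w)/8).round(3))
E
python3 - <<'E'
from h import *
d=pickle.load(open('d0.pkl','rb'));im=d["top"];c=im["color"];P=np.load('P.npy');hsv=cv2.cvtColor(c,cv2.COLOR_RGB2HSV)
m=((hsv[...,0]<20)&(hsv[...,1]>110)&(P[...,2]>0.004)&(P[...,2]<0.022)).astype(np.uint8);m[230:]=0;m[:178]=0;m[:,:195]=0;m[:,370:]=0
cr=cv2.minAreaRect(np.argwhere(m>0)[:,::-1].astype(np.float32));b=np.array([onz(im,*p,.012) for p in cv2.boxPoints(cr)])
print(cr,b.round(4)[:,:2].tolist(),[np.linalg.norm(b[i]-b[i-1]).round(4) for i in range(4)])
ce=b.mean(0);o=max((b[1]-b[0],b[2]-b[1]),key=np.linalg.norm);o=o/np.linalg.norm(o);o*=np.sign(o[1])
print('centre',ce,'yaw',np.degrees(np.arctan2(o[1],o[0])),'origin',ce-o*.05,'channel',ce+o*.046,'bar',ce-o*.068)
# pad: points near z .046-.061 along axis
plan([.437,-.163,.15],-30.5)
E
```

```text
((280.034423828125, 205.3974609375), (144.41905212402344, 31.42852210998535), 4.513988018035889) [[0.5731, 0.175], [0.6619, 0.1735], [0.6392, -0.2269], [0.5513, -0.2194]] [np.float64(0.395), np.float64(0.0888), np.float64(0.401), np.float64(0.0882)]
centre [ 0.60638322 -0.02445673  0.012     ] yaw 86.7606737830801 origin [ 0.60355788 -0.07437684  0.012     ] channel [0.60898253 0.02146977 0.012     ] bar [ 0.60254076 -0.09234808  0.012     ]
t 0.15 pos [ 0.1976 -0.5924  0.2303] yaw -71.56 F [0.22 0.16 0.39] open 0.0854 grip 0.0
shift mm [ 362.9 -331.5   80.9] units [ 9.073 -8.289  2.023] turn deg [-8.000e-02 -4.000e-02 -4.106e+01] units [-0.01  -0.006 -5.133]
```

Emit:
drive_tool(steps=[{"translation": [1,-0.9,0],"angular": [0,0,0],"gripper": 0.65},{"translation": [1,-0.9,0],"angular": [0,0,0],"gripper": 0.65},{"translation": [1,-0.9,0],"angular": [0,0,0],"gripper": 0.65},{"translation": [1,-0.9,0],"angular": [0,0,0],"gripper": 0.65},{"translation": [1,-0.9,0],"angular": [0,0,0],"gripper": 0.65},{"translation": [1,-0.9,0],"angular": [0,0,0],"gripper": 0.65},{"translation": [1,-0.9,0],"angular": [0,0,0],"gripper": 0.65},{"translation": [1,-0.9,0],"angular": [0,0,0],"gripper": 0.65}], force=30)

```text
t: 1.15
tool_pos: [0.4106, -0.2168, 0.2311]
tool_rot: [3.101, 0.503, 0.0]
contact_force: [0.9, 0.1, -0.8]
opening: 0.0555
grip_force: 0.0
```

Emit:
drive_tool(steps=[{"translation": [0,0,0],"angular": [0,0,-1],"gripper": 0.65},{"translation": [0,0,0],"angular": [0,0,-1],"gripper": 0.65},{"translation": [0,0,0],"angular": [0,0,-1],"gripper": 0.65},{"translation": [0,0,0],"angular": [0,0,-1],"gripper": 0.65},{"translation": [0,0,0],"angular": [0,0,-1],"gripper": 0.65},{"translation": [0,0,0],"angular": [0,0,0],"gripper": 0.65}])

```text
t: 1.9
tool_pos: [0.41, -0.2183, 0.231]
tool_rot: [-2.743, -1.531, 0.0]
contact_force: [0.0, 0.5, -0.7]
opening: 0.0554
grip_force: 0.0
```

Run:
```python
from h import *
plan([.437,-.163,.12],-30.5)
im=ctrl.get_image("wrist");pickle.dump(im,open('w1.pkl','wb'));save(im["color"],'pics/w1.png')
```

```text
t 1.9 pos [ 0.41   -0.2183  0.231 ] yaw -31.66 F [ 0.02  0.52 -0.71] open 0.0554 grip 0.0
shift mm [ 61.3  -6.  111. ] units [ 1.532 -0.149  2.774] turn deg [-0.03 -0.   -1.16] units [-0.004 -0.    -0.145]
```

View pics/w1.png

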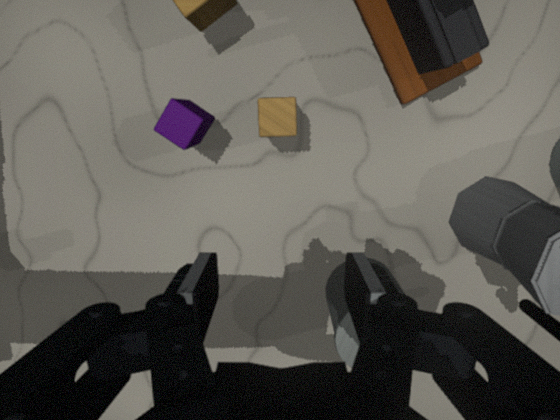

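The wrist view shows the middle block at (277,116), nearly square to the fingers, with the purple look-alike at (185,123) and the large block at (205,8).

Run:
```python
from h import *
im=pickle.load(open('w1.pkl','rb'))
D=im["depth"];c,_=ray(im,280,210)
m=np.zeros(D.shape,np.uint8)
Z=np.array([[dep(im,x,y)[2] for x in range(240,320)] for y in range(80,160)])
m[80:160,240:320]=(abs(Z-.06)<.006)
r=cv2.minAreaRect(np.argwhere(m>0)[:,::-1].astype(np.float32));cs=np.array([onz(im,*p,.06) for p in cv2.boxPoints(r)])
print(r,cs.mean(0),np.linalg.norm(np.diff(cs,axis=0),axis=1),[np.degrees(np.arctan2(*(cs[i+1]-cs[i])[[1,0]])).round(1) for i in range(3)])
C=cs.mean(0)
yw=np.degrees(np.arctan2(*(cs[1]-cs[0])[[1,0]]));yw=(yw+30.5+45)%90-45-30.5
print(yw);plan([C[0],C[1],.022],yw)
```

```text
((276.5, 117.0), (40.0, 37.0), 90.0) [ 0.43767782 -0.16520261  0.06      ] [0.03197491 0.03421951 0.03284944] [np.float64(-31.7), np.float64(-121.1), np.float64(148.3)]
-31.72897076142592
t 1.95 pos [ 0.41   -0.2184  0.2311] yaw -31.7 F [-1.21 -0.98 -1.37] open 0.0553 grip 0.0
shift mm [ 59.8  -4.3 209.1] units [ 1.494 -0.108  5.227] turn deg [-0.02 -0.    0.03] units [-0.003 -0.     0.004]
```

Emit:
drive_tool(steps=[{"translation": [0.75,-0.05,0],"angular": [0,0,0],"gripper": 0.65},{"translation": [0.75,-0.05,0],"angular": [0,0,0],"gripper": 0.65},{"translation": [0,0,1],"angular": [0,0,0],"gripper": 0.65},{"translation": [0,0,1],"angular": [0,0,0],"gripper": 0.65},{"translation": [0,0,1],"angular": [0,0,0],"gripper": 0.65},{"translation": [0,0,0],"angular": [0,0,0],"gripper": 0.65}])

```text
t: 2.7
tool_pos: [0.4355, -0.1637, 0.1077]
tool_rot: [-2.737, -1.528, 0.007]
contact_force: [0.0, 0.3, 0.8]
opening: 0.0551
grip_force: 0.0
```

Run:
```python
from h import *
plan([.4375,-.1645,.022],-31.7)
```

```text
t 2.7 pos [ 0.4355 -0.1637  0.1077] yaw -31.65 F [0.05 0.27 0.84] open 0.0551 grip 0.0
shift mm [ 0.4  2.8 85.7] units [0.01  0.069 2.142] turn deg [-0.46  0.01  0.05] units [-0.058  0.002  0.006]
```

Emit:
drive_tool(steps=[{"translation": [0,0.05,0.7],"angular": [-0.05,0,0],"gripper": 0.65},{"translation": [0,0,0.7],"angular": [0,0,0],"gripper": 0.65},{"translation": [0,0,0.7],"angular": [0,0,0],"gripper": 0.65},{"translation": [0,0,0],"angular": [0,0,0],"gripper": 0.65},{"translation": [0,0,0],"angular": [0,0,0],"gripper": 0.3},{"translation": [0,0,0],"angular": [0,0,0],"gripper": 0.3},{"translation": [0,0,0],"angular": [0,0,0],"gripper": 0.3},{"translation": [0,0,0],"angular": [0,0,0],"gripper": 0.3}])

```text
t: 3.7
tool_pos: [0.4419, -0.1675, 0.0298]
tool_rot: [2.734, 1.529, 0.009]
contact_force: [-1.3, -0.5, 7.2]
opening: 0.0337
grip_force: 30.8
```

Emit:
drive_tool(steps=[{"translation": [0,0,-1],"angular": [0,0,0],"gripper": 0.3},{"translation": [0,0,-1],"angular": [0,0,0],"gripper": 0.3},{"translation": [0,0,-1],"angular": [0,0,0],"gripper": 0.3},{"translation": [0,0,-1],"angular": [0,0,-1],"gripper": 0.3},{"translation": [0,0,-1],"angular": [0,0,-1],"gripper": 0.3},{"translation": [0,0,0],"angular": [0,0,-1],"gripper": 0.3},{"translation": [0,0,0],"angular": [0,0,-0.5],"gripper": 0.3},{"translation": [0,0,0],"angular": [0,0,0],"gripper": 0.3}])

```text
t: 4.7
tool_pos: [0.439, -0.1658, 0.2278]
tool_rot: [2.285, 2.145, 0.003]
contact_force: [0.7, 0.2, -0.4]
opening: 0.0336
grip_force: 30.3
```

Run:
```python
from h import *
plan([.609-.08,.0215,.22],-3.3)
```

```text
t 4.7 pos [ 0.439  -0.1658  0.2278] yaw -3.61 F [ 0.65  0.18 -0.41] open 0.0336 grip 30.29
shift mm [192.6  78.    7.6] units [4.815 1.949 0.19 ] turn deg [ 0.4   0.21 -0.31] units [ 0.049  0.026 -0.039]
```

Emit:
drive_tool(steps=[{"translation": [0.6,1,0],"angular": [0.05,0.02,-0.04],"gripper": 0.3},{"translation": [0.6,1,0],"angular": [0,0,0],"gripper": 0.3},{"translation": [0.6,1,0],"angular": [0,0,0],"gripper": 0.3},{"translation": [0.6,1,0],"angular": [0,0,0],"gripper": 0.3},{"translation": [0.4,0.2,0],"angular": [0,0,0],"gripper": 0.3},{"translation": [0,0,0],"angular": [0,0,0],"gripper": 0.3},{"translation": [0,0,0],"angular": [0,0,0],"gripper": 0.3}])

```text
t: 5.58
tool_pos: [0.6123, -0.0642, 0.2273]
tool_rot: [-2.284, -2.157, 0.002]
contact_force: [-0.2, 0.0, 0.0]
opening: 0.0336
grip_force: 30.5
```

Run:
```python
from h import *
plan([.609,.0215,.22],-3.3)
im=ctrl.get_image("wrist");pickle.dump(im,open('w2.pkl','wb'));save(im["color"],'pics/w2.png')
for X in ([.609,.0215,.012],): print(proj(im,np.array(X)))
```

```text
t 5.575 pos [ 0.6123 -0.0642  0.2273] yaw -3.29 F [-0.16  0.04  0.03] open 0.0336 grip 30.53
shift mm [85.4 -8.2  7.3] units [ 2.135 -0.205  0.182] turn deg [-0.07  0.05  0.01] units [-0.009  0.007  0.001]
(np.float64(273.7956606863527), np.float64(89.48689936796826))
```

View pics/w2.png

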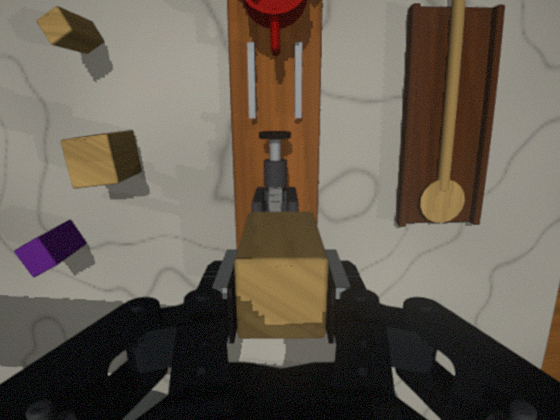

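The rails are at u≈247–256 and 294–302, v 42–119. The pad disc is at (275,135), the cup handle at (277,38), and the block is held straight.

Run:
```python
from h import *
im=pickle.load(open('w2.pkl','rb'));c=im["color"];hsv=cv2.cvtColor(c,cv2.COLOR_RGB2HSV)
g=((hsv[...,1]<50)&(hsv[...,2]>70)).astype(np.uint8)
for a,b in((240,262),(288,310)):
    m=np.zeros_like(g);m[30:128,a:b]=g[30:128,a:b]
    n,l,s,_=cv2.connectedComponentsWithStats(m);i=1+s[1:,4].argmax();m=(l==i)
    r=cv2.minAreaRect(np.argwhere(m)[:,::-1].astype(np.float32));cs=np.array([onz(im,*p,.027) for p in cv2.boxPoints(r)])
    print(r,cs.mean(0).round(4),cs.round(4)[:,:2].tolist())
# board edges at rows
bm=((hsv[...,0]<18)&(hsv[...,1]>110)&(hsv[...,2]>40))
for v in (60,80,100,120,140,160):
    x=np.where(bm[v,200:345])[0]+200; L,R=onz(im,x.min()-.5,v,.012),onz(im,x.max()+.5,v,.012); print(v,L.round(4),R.round(4),((L+R)/2).round(4))
# held block bottom (upper in image) & depth of its front side
o=ctrl.get_obs();print(o["tool_pos"])
for v in (225,240,290,320): print([ (u,dep(im,u,v).round(4).tolist()) for u in (243,262,280,300,322)])
# pad face: dark disc
print('pad',onz(im,275,131.5,.061),onz(im,277,50,.06))
```

```text
((251.47622680664062, 80.00056457519531), (76.09747314453125, 7.331254959106445), 88.63607025146484) [0.5889 0.0298 0.027 ] [[0.5874, 0.064], [0.5941, 0.0637], [0.5907, -0.0044], [0.5836, -0.0041]]
((298.0, 79.5), (75.0, 8.0), 90.0) [0.6324 0.0277 0.027 ] [[0.6303, 0.0615], [0.6376, 0.0611], [0.6347, -0.0061], [0.627, -0.0056]]
60 [0.568  0.0515 0.012 ] [0.6557 0.0463 0.012 ] [0.6119 0.0489 0.012 ]
80 [0.5664 0.0331 0.012 ] [0.6541 0.0279 0.012 ] [0.6102 0.0305 0.012 ]
100 [0.5656 0.0142 0.012 ] [0.6535 0.009  0.012 ] [0.6095 0.0116 0.012 ]
120 [ 0.5648 -0.0052  0.012 ] [ 0.6519 -0.0103  0.012 ] [ 0.6083 -0.0078  0.012 ]
140 [ 0.564  -0.0251  0.012 ] [ 0.6512 -0.0302  0.012 ] [ 0.6076 -0.0276  0.012 ]
160 [ 0.5621 -0.0454  0.012 ] [ 0.6496 -0.0505  0.012 ] [ 0.6058 -0.048   0.012 ]
[ 0.61230697 -0.06443214  0.22748647]
[(243, [0.5667, -0.1167, 0.0117]), (262, [0.604, -0.0471, 0.2205]), (280, [0.6122, -0.0473, 0.2213]), (300, [0.6211, -0.0475, 0.2222]), (322, [0.6536, -0.1259, -0.0006])]
[(243, [0.5975, -0.0465, 0.2398]), (262, [0.6051, -0.047, 0.2395]), (280, [0.6123, -0.0476, 0.239]), (300, [0.6202, -0.0477, 0.24]), (322, [0.6531, -0.1438, -0.0003])]
[(243, [0.5984, -0.0587, 0.2579]), (262, [0.6052, -0.0593, 0.2575]), (280, [0.6116, -0.0599, 0.2572]), (300, [0.6189, -0.0607, 0.2563]), (322, [0.6269, -0.0611, 0.2565])]
[(243, [0.597, -0.0721, 0.2566]), (262, [0.6043, -0.0715, 0.258]), (280, [0.6108, -0.073, 0.2563]), (300, [0.6183, -0.0727, 0.2574]), (322, [0.6265, -0.0735, 0.257])]
pad [ 0.6087873  -0.01608915  0.061     ] [0.61457172 0.05045339 0.06      ]
```

Emit:
drive_tool(steps=[{"translation": [0.7,-0.06,0],"angular": [0,0,0],"gripper": 0.3},{"translation": [0.7,-0.06,0],"angular": [0,0,0],"gripper": 0.3},{"translation": [0.7,-0.06,0],"angular": [0,0,0],"gripper": 0.3},{"translation": [0,0,1],"angular": [0,0,0],"gripper": 0.3},{"translation": [0,0,1],"angular": [0,0,0],"gripper": 0.3},{"translation": [0,0,1],"angular": [0,0,0],"gripper": 0.3},{"translation": [0,0,0],"angular": [0,0,0],"gripper": 0.3},{"translation": [0,0,0],"angular": [0,0,0],"gripper": 0.3}])

```text
t: 6.62
tool_pos: [0.6115, 0.0199, 0.1093]
tool_rot: [2.283, 2.156, 0.001]
contact_force: [-0.5, -0.7, 0.5]
opening: 0.0335
grip_force: 30.5
```

Run:
```python
from h import *
plan([.6102,.0207,.0415],-3.1)
im=ctrl.get_image("wrist");pickle.dump(im,open('w3.pkl','wb'));save(im["color"],'pics/w3.png')
```

```text
t 6.625 pos [0.6115 0.0199 0.1093] yaw -3.29 F [-0.53 -0.73  0.46] open 0.0335 grip 30.48
shift mm [ 0.8 -1.4 67.8] units [ 0.02  -0.036  1.695] turn deg [ 0.1   0.04 -0.19] units [ 0.013  0.005 -0.024]
```

View pics/w3.png

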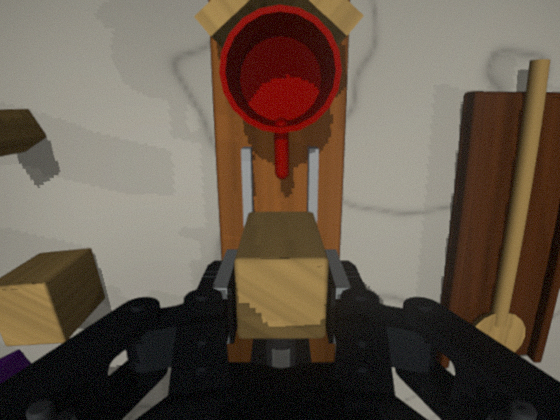

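The block hangs over the channel. The rails are at u 241–253 and 308–319 for v 150–210, and the cup handle tip is at (282,175). I'll check the lateral offset.

Run:
```python
from h import *
im=pickle.load(open('w3.pkl','rb'));hsv=cv2.cvtColor(im["color"],cv2.COLOR_RGB2HSV)
g=(hsv[...,1]<60)&(hsv[...,2]>70)
for v in range(155,206,10):
    l=np.where(g[v,232:262])[0]+232;r=np.where(g[v,300:328])[0]+300
    a=onz(im,l.max()+.5,v,.027);b=onz(im,r.min()-.5,v,.027);A=onz(im,l.min()-.5,v,.027);B=onz(im,r.max()+.5,v,.027)
    print(v,l.min(),l.max(),r.min(),r.max(),((a+b)/2).round(4),np.linalg.norm(b-a).round(4),((A+B)/2).round(4))
for v,z in((222,None),(232,None),(300,None)): print([dep(im,u,v).round(4).tolist() for u in (250,281,312)])
e=hsv[300,225:340,1];print(e.tolist())
```

```text
155 241 250 308 318 [0.6118 0.0583 0.027 ] 0.0367 [0.6121 0.0583 0.027 ]
165 241 251 308 318 [0.6117 0.0518 0.027 ] 0.0364 [0.6117 0.0518 0.027 ]
175 242 251 308 317 [0.6113 0.0452 0.027 ] 0.0366 [0.6113 0.0452 0.027 ]
185 242 251 308 317 [0.6109 0.0386 0.027 ] 0.0369 [0.6109 0.0386 0.027 ]
195 242 251 308 317 [0.6105 0.0318 0.027 ] 0.0372 [0.6105 0.0318 0.027 ]
205 243 252 307 317 [0.6101 0.0249 0.027 ] 0.0362 [0.6104 0.0249 0.027 ]
[[0.5975, 0.0376, 0.099], [0.6118, 0.0367, 0.0986], [0.6261, 0.036, 0.0991]]
[[0.5986, 0.0376, 0.1125], [0.6118, 0.0369, 0.1128], [0.6249, 0.0362, 0.1129]]
[[0.5994, 0.0205, 0.1387], [0.6108, 0.0206, 0.14], [0.6222, 0.019, 0.1384]]
[119, 121, 128, 115, 60, 90, 81, 94, 177, 159, 85, 110, 129, 135, 134, 130, 122, 135, 134, 134, 127, 126, 129, 124, 128, 133, 128, 136, 129, 130, 123, 127, 133, 124, 128, 122, 129, 132, 141, 138, 133, 135, 128, 138, 130, 126, 129, 131, 130, 127, 129, 144, 131, 133, 132, 124, 130, 132, 132, 126, 137, 123, 123, 124, 127, 133, 131, 124, 130, 126, 127, 132, 128, 126, 127, 135, 129, 130, 123, 138, 132, 127, 126, 131, 133, 128, 126, 132, 127, 132, 125, 124, 117, 128, 128, 135, 127, 124, 135, 127, 126, 132, 100, 85, 94, 119, 65, 24, 50, 41, 46, 109, 120, 69, 46]
```

Emit:
drive_tool(steps=[{"translation": [0.02,-0.04,0.4],"angular": [0,0,0],"gripper": 0.3},{"translation": [0,0,0.4],"angular": [0,0,0],"gripper": 0.3},{"translation": [0,0,0.4],"angular": [0,0,0],"gripper": 0.3},{"translation": [0,0,0.2],"angular": [0,0,0],"gripper": 0.3},{"translation": [0,0,0.2],"angular": [0,0,0],"gripper": 0.3},{"translation": [0,0,0],"angular": [0,0,0],"gripper": 0.3},{"translation": [0,0,0],"angular": [0,0,0],"gripper": 0.3}])

```text
t: 7.55
tool_pos: [0.6091, 0.0214, 0.0428]
tool_rot: [-2.283, -2.158, 0.001]
contact_force: [2.7, -0.5, -1.3]
opening: 0.0335
grip_force: 31.1
```

Run:
```python
from h import *
plan([.6100,.0207,.0415],-3.1)
```

```text
t 7.55 pos [0.6091 0.0214 0.0428] yaw -3.24 F [ 2.68 -0.46 -1.33] open 0.0335 grip 31.15
shift mm [-0.6  1.   1.3] units [-0.015  0.024  0.033] turn deg [-0.04  0.03 -0.14] units [-0.006  0.004 -0.018]
```

Emit:
drive_tool(steps=[{"translation": [0,0.03,0.04],"angular": [0,0,0],"gripper": 0.3},{"translation": [0,0,0],"angular": [0,0,0],"gripper": 0.3},{"translation": [0,0,0],"angular": [0,0,0],"gripper": 0.45},{"translation": [0,0,0],"angular": [0,0,0],"gripper": 0.6},{"translation": [0,0,0],"angular": [0,0,0],"gripper": 0.6},{"translation": [0,0,0],"angular": [0,0,0],"gripper": 0.6}])

```text
t: 8.3
tool_pos: [0.6102, 0.0213, 0.0417]
tool_rot: [-2.283, -2.158, 0.001]
contact_force: [0.4, 0.0, 0.6]
opening: 0.0514
grip_force: 0.0
```

Emit:
drive_tool(steps=[{"translation": [0,0,-0.5],"angular": [0,0,0],"gripper": 0.6},{"translation": [0,0,-1],"angular": [0,0,0],"gripper": 0.6},{"translation": [0,0,-1],"angular": [0,0,0],"gripper": 0.6},{"translation": [0,0,-1],"angular": [0,0,0],"gripper": 0.6},{"translation": [-1,0,-1],"angular": [0,0,0],"gripper": 0.6},{"translation": [-1,0,0],"angular": [0,0,0],"gripper": 0.6},{"translation": [0,0,0],"angular": [0,0,0],"gripper": 0.6}])

```text
t: 9.18
tool_pos: [0.6063, -0.0607, 0.2243]
tool_rot: [2.285, 2.152, 0.001]
contact_force: [-0.5, 1.1, 0.4]
opening: 0.0512
grip_force: 0.0
```

Run:
```python
from h import *
plan([.6100,.0207,.22],-3.1)
im=ctrl.get_image("wrist");pickle.dump(im,open('w4.pkl','wb'));a=im["color"]
t=ctrl.get_image("top");pickle.dump(t,open('t4.pkl','wb'))
b=cv2.resize(t["color"][170:240,195:370],(560,224),interpolation=cv2.INTER_CUBIC)
save(np.vstack([a[:330],b]),'pics/w4.png')
```

```text
t 9.175 pos [ 0.6063 -0.0607  0.2243] yaw -3.43 F [-0.45  1.09  0.39] open 0.0512 grip 0.0
shift mm [81.4 -1.2  4.2] units [ 2.036 -0.03   0.106] turn deg [ 0.14  0.08 -0.33] units [ 0.018  0.009 -0.042]
```

View pics/w4.png

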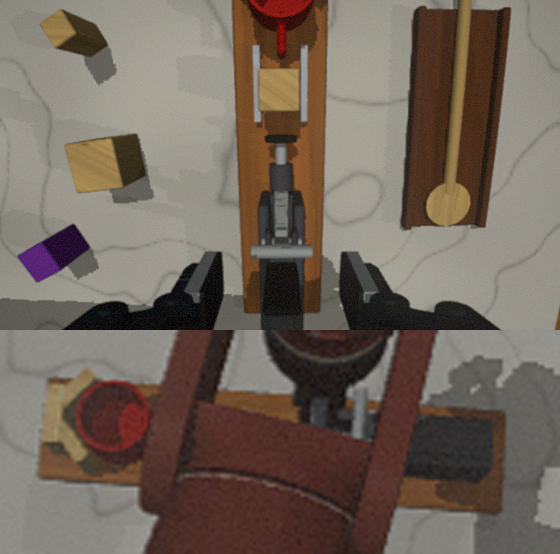

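The block stands upright between the rails at (279,90), let go, with a gap to the pad at (281,138). The trigger bar is at (282,251).

Run:
```python
from h import *
im=pickle.load(open('w4.pkl','rb'));hsv=cv2.cvtColor(im["color"],cv2.COLOR_RGB2HSV)
col=hsv[235:270,270:295,2].mean(1);print(col.round().tolist())
for u,v,z in((252,251,.136),(313,251,.136),(282,251,.136)): print(onz(im,u,v,z).round(4),dep(im,u,v).round(4))
print('pad',dep(im,280,135).round(4),'blocktop',[dep(im,u,v).round(4).tolist() for u,v in((260,90),(279,90),(298,90))])
plan([.6027,-.1146,.2243],86.9)
```

```text
[87.0, 73.0, 60.0, 58.0, 63.0, 64.0, 65.0, 65.0, 70.0, 75.0, 83.0, 93.0, 98.0, 113.0, 128.0, 136.0, 143.0, 144.0, 139.0, 132.0, 127.0, 117.0, 98.0, 72.0, 57.0, 58.0, 53.0, 38.0, 26.0, 24.0, 25.0, 24.0, 24.0, 25.0, 24.0]
[ 0.5832 -0.0903  0.136 ] [ 0.5833 -0.0899  0.137 ]
[ 0.6267 -0.093   0.136 ] [ 0.6359 -0.1468  0.0119]
[ 0.6046 -0.0916  0.136 ] [ 0.6046 -0.0912  0.1371]
pad [ 0.6076 -0.0172  0.0407] blocktop [[0.5939, 0.022, 0.0726], [0.6092, 0.0211, 0.072], [0.6245, 0.0202, 0.0713]]
t 9.275 pos [ 0.6058 -0.0584  0.2225] yaw -3.29 F [ 0.02  0.08 -0.49] open 0.0513 grip 0.0
shift mm [-56.3   0.1  -1.8] units [-1.406  0.002 -0.044] turn deg [-0.000e+00  1.000e-02  8.981e+01] units [-0.0000e+00  1.0000e-03  1.1227e+01]
```

Emit:
drive_tool(steps=[{"translation": [-0.7,0,0],"angular": [0,0,0.5],"gripper": 0.77},{"translation": [-0.7,0,0],"angular": [0,0,0.7],"gripper": 0.77},{"translation": [0,0,0],"angular": [0,0,1],"gripper": 0.77},{"translation": [0,0,0],"angular": [0,0,1],"gripper": 0.77},{"translation": [0,0,0],"angular": [0,0,1],"gripper": 0.77},{"translation": [0,0,0],"angular": [0,0,1],"gripper": 0.77},{"translation": [0,0,0],"angular": [0,0,1],"gripper": 0.77},{"translation": [0,0,0],"angular": [0,0,1],"gripper": 0.77}])

```text
t: 10.28
tool_pos: [0.6007, -0.1127, 0.2215]
tool_rot: [-3.041, -0.786, 0.002]
contact_force: [0.5, -0.0, 1.0]
opening: 0.0657
grip_force: 0.0
```

Emit:
drive_tool(steps=[{"translation": [0,0,0],"angular": [0,0,1],"gripper": 0.77},{"translation": [0,0,0],"angular": [0,0,1],"gripper": 0.77},{"translation": [0,0,0],"angular": [0,0,1],"gripper": 0.77},{"translation": [0,0,0],"angular": [0,0,1],"gripper": 0.77},{"translation": [0,0,0],"angular": [0,0,0],"gripper": 0.77},{"translation": [0,0,0],"angular": [0,0,0],"gripper": 0.77}])

```text
t: 11.02
tool_pos: [0.6008, -0.1135, 0.2217]
tool_rot: [3.141, -0.073, -0.002]
contact_force: [-0.0, -0.6, 0.0]
opening: 0.0656
grip_force: 0.0
```

Run:
```python
from h import *
plan([.603,-.1135,.106],86.9)
```

```text
t 11.025 pos [ 0.6008 -0.1135  0.2217] yaw -92.68 F [-0.04 -0.59  0.05] open 0.0656 grip 0.0
shift mm [ 2.400e+00 -1.000e-01  1.157e+02] units [ 0.059 -0.003  2.891] turn deg [0.01 0.07 0.42] units [0.002 0.008 0.053]
```

Emit:
drive_tool(steps=[{"translation": [0.06,0,0.7],"angular": [0,0,0.05],"gripper": 0.77},{"translation": [0,0,0.7],"angular": [0,0,0],"gripper": 0.77},{"translation": [0,0,0.4],"angular": [0,0,0],"gripper": 0.77},{"translation": [0,0,0],"angular": [0,0,0],"gripper": 0.77}])

```text
t: 11.52
tool_pos: [0.6022, -0.114, 0.1482]
tool_rot: [-3.14, 0.088, 0.006]
contact_force: [-0.5, 0.8, 0.1]
opening: 0.0658
grip_force: 0.0
```

Emit:
drive_tool(steps=[{"translation": [0,0,0.4],"angular": [0,0,0],"gripper": 0.77},{"translation": [0,0,0.4],"angular": [0,0,0],"gripper": 0.77},{"translation": [0,0,0.3],"angular": [0,0,0],"gripper": 0.77},{"translation": [0,0,0],"angular": [0,0,0],"gripper": 0.77}])

```text
t: 12.02
tool_pos: [0.602, -0.1141, 0.1039]
tool_rot: [-3.14, 0.089, 0.006]
contact_force: [-0.6, 0.6, 0.2]
opening: 0.0657
grip_force: 0.0
```

```bash
cat >> h.py <<'E'
def st(tag):
    o=ctrl.get_obs();ex=np.array([.0541,.9985,0])
    p=o["tool_pos"]-[.61,.0207,0]
    print('t',o["t"],'clampx TCP',(p@ex*1000+96).round(1),'F_x',(o["contact_force"]@ex).round(2),'pos',o["tool_pos"].round(4),'F',o["contact_force"].round(1),'open',round(o["opening"],4),'grip',round(o["grip_force"],1))
    d=grab(("scene","wrist"));pickle.dump(d,open(tag+'.pkl','wb'));return d
E
python3 - <<'E'
from h import *
d=st('s5')
a=cv2.resize(d["scene"]["color"][185:285,200:380],(560,311),interpolation=cv2.INTER_CUBIC);b=cv2.resize(d["wrist"]["color"],(373,280))
save(np.vstack([a,np.pad(b,((0,0),(0,187),(0,0)))]),'pics/s5.png')
E
```

```text
t 12.025 clampx TCP -39.0 F_x 0.54 pos [ 0.602  -0.1141  0.1039] F [-0.6  0.6  0.2] open 0.0657 grip 0.0
```

View pics/s5.png

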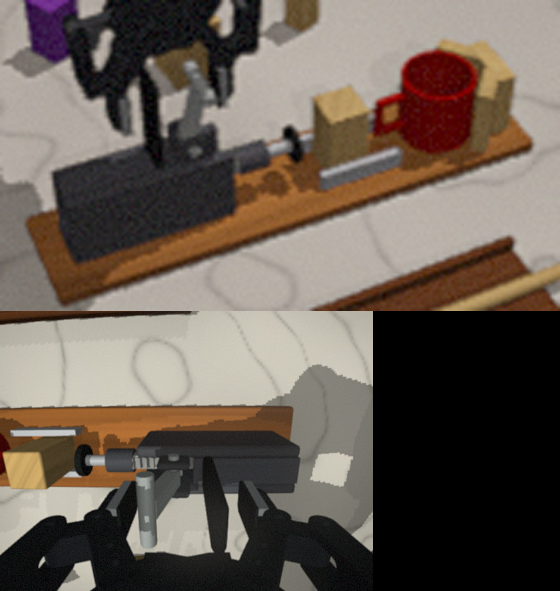

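The scene crop shows the fingers straddling the post and bar (finger tips at about (120,120) and (225,90)), with the block at (342,130) upright and clear of the pad. The wrist view shows pad (83,460), block (38,467) and bar (147,500). I'll pump by pulling along +tool y, which is the clamp's -x.

Emit:
drive_tool(steps=[{"translation": [0,0.25,0],"angular": [0,0,0],"gripper": 0.77},{"translation": [0,0.25,0],"angular": [0,0,0],"gripper": 0.77},{"translation": [0,0.25,0],"angular": [0,0,0],"gripper": 0.77},{"translation": [0,0,0],"angular": [0,0,0],"gripper": 0.77}], force=80)

```text
t: 12.62
tool_pos: [0.6025, -0.1403, 0.1073]
tool_rot: [-3.13, 0.09, -0.002]
contact_force: [0.0, 15.7, 5.6]
opening: 0.066
grip_force: 8.4
```

```bash
cat >> h.py <<'E'
def pad(d):
    """clamp-x of dark pad disc and of the block's top rear edge, from wrist depth on centreline"""
    im=d["wrist"];D=im["depth"];out=[]
    ex=np.array([.0541,.9985,0]);ey=np.array([-.9985,.0541,0]);O=np.array([.61,.0207,0])
    vs,us=np.mgrid[150:300:1,0:240:1]
    pts=np.array([dep(im,u,v) for u,v in zip(us.ravel(),vs.ravel())])
    X=(pts-O)@ex*1000+96;Y=(pts-O)@ey*1000;Z=pts[:,2]*1000
    k=(Z>55)&(Z<63)&(abs(Y)<9)&(X>25)&(X<125)
    b=(Z>66)&(Z<78)&(abs(Y)<15)&(X>60)&(X<135)
    f=lambda a:None if len(a)<3 else (np.percentile(a,[2,50,98]).round(1),len(a))
    h,e=np.histogram(X[k],bins=np.arange(25,126,2));print('z55-63 X hist',[(int(e[i]),int(h[i])) for i in range(50) if h[i]])
    print('block top X',f(X[b]),'Y',f(Y[b]))
E
python3 - <<'E'
from h import *
pad(pickle.load(open('s5.pkl','rb')))
pad(st('s6'))
E
```

```text
z55-63 X hist [(25, 69), (27, 72), (29, 68), (31, 30), (51, 154), (53, 102), (55, 91), (57, 52), (77, 19), (79, 229), (123, 25)]
block top X (array([ 79. ,  93.4, 111.7]), 3139) Y (array([-14.5,  -0.5,  14.4]), 3139)
t 12.625 clampx TCP -65.2 F_x 15.68 pos [ 0.6025 -0.1403  0.1073] F [ 0.  15.7  5.6] open 0.066 grip 8.4
z55-63 X hist [(25, 4), (27, 69), (29, 71), (31, 69), (33, 64), (35, 59), (37, 64), (39, 64), (41, 59), (43, 65), (45, 70), (47, 62), (49, 54), (51, 34), (69, 5), (71, 192), (73, 86), (75, 78), (77, 51), (79, 162)]
block top X (array([78.8, 85.2, 97.1]), 1689) Y (array([-14.3,   0.9,  14.5]), 1689)
```

Emit:
drive_tool(steps=[{"translation": [0,-0.4,0],"angular": [0,0,0],"gripper": 0.77},{"translation": [0,-0.35,0],"angular": [0,0,0],"gripper": 0.77},{"translation": [0,0,0],"angular": [0,0,0],"gripper": 0.77},{"translation": [0,0,0],"angular": [0,0,0],"gripper": 0.77},{"translation": [0,0.2,0],"angular": [0,0,0],"gripper": 0.77},{"translation": [0,0.2,0],"angular": [0,0,0],"gripper": 0.77},{"translation": [0,0.1,0],"angular": [0,0,0],"gripper": 0.77},{"translation": [0,0,0],"angular": [0,0,0],"gripper": 0.77}])

```text
t: 13.72
tool_pos: [0.6024, -0.1336, 0.1067]
tool_rot: [-3.137, 0.09, -0.0]
contact_force: [-0.6, 7.0, 4.6]
opening: 0.0659
grip_force: 3.5
```

Run:
```python
from h import *
pad(st('s7'))
```

```text
t 13.725 clampx TCP -58.5 F_x 6.93 pos [ 0.6024 -0.1336  0.1067] F [-0.6  7.   4.6] open 0.0659 grip 3.5
z55-63 X hist [(25, 19), (29, 22), (31, 25), (33, 1), (35, 33), (37, 71), (39, 68), (41, 63), (43, 64), (45, 63), (47, 65), (49, 61), (51, 71), (53, 61), (55, 57), (57, 65), (59, 67), (61, 11), (79, 26), (81, 187), (83, 83), (85, 103), (87, 126)]
block top X (array([ 86.8,  91.7, 102.5]), 1480) Y (array([-14.5,   0.7,  14.5]), 1480)
```

Emit:
drive_tool(steps=[{"translation": [0,0.1,0],"angular": [0,0,0],"gripper": 0.77},{"translation": [0,0.1,0],"angular": [0,0,0],"gripper": 0.77},{"translation": [0,0,0],"angular": [0,0,0],"gripper": 0.77}])

```text
t: 14.2
tool_pos: [0.6021, -0.1398, 0.1066]
tool_rot: [-3.134, 0.09, -0.0]
contact_force: [0.8, 11.5, 5.1]
opening: 0.0659
grip_force: 6.3
```

Run:
```python
from h import *
pad(st('s8'))
```

```text
t 14.2 clampx TCP -64.7 F_x 11.56 pos [ 0.6021 -0.1398  0.1066] F [ 0.8 11.5  5.1] open 0.0659 grip 6.3
z55-63 X hist [(25, 18), (27, 12), (31, 28), (33, 9), (37, 27), (39, 18), (43, 30), (45, 76), (47, 63), (49, 62), (51, 61), (53, 67), (55, 61), (57, 67), (59, 59), (61, 64), (63, 61), (65, 68), (67, 59), (69, 12), (87, 44), (89, 183), (91, 86), (93, 102), (95, 109)]
block top X (array([94.3, 95.5, 97.9]), 422) Y (array([-13.3,   4.2,  14.7]), 422)
```

Emit:
drive_tool(steps=[{"translation": [0,-0.35,0],"angular": [0,0,0],"gripper": 0.77},{"translation": [0,-0.35,0],"angular": [0,0,0],"gripper": 0.77},{"translation": [0,0,0],"angular": [0,0,0],"gripper": 0.77},{"translation": [0,0,0],"angular": [0,0,0],"gripper": 0.77},{"translation": [0,0.2,0],"angular": [0,0,0],"gripper": 0.77},{"translation": [0,0.1,0],"angular": [0,0,0],"gripper": 0.77},{"translation": [0,0.05,0],"angular": [0,0,0],"gripper": 0.77},{"translation": [0,0,0],"angular": [0,0,0],"gripper": 0.77}])

```text
t: 15.3
tool_pos: [0.6025, -0.1271, 0.1068]
tool_rot: [-3.137, 0.089, 0.001]
contact_force: [-1.9, 8.8, 6.1]
opening: 0.0658
grip_force: 3.9
```

```bash
cat >> h.py <<'E'
def pad2(d):
    im=d["scene"]
    print('scene red cup x>handle only')
E
python3 - <<'E'
from h import *
pad(st('s9'))
E
```

```text
t 15.3 clampx TCP -52.0 F_x 8.71 pos [ 0.6025 -0.1271  0.1068] F [-1.9  8.8  6.1] open 0.0658 grip 3.9
z55-63 X hist [(25, 5), (29, 34), (31, 10), (35, 23), (37, 20), (39, 1), (41, 37), (43, 8), (47, 50), (49, 70), (51, 60), (53, 69), (55, 62), (57, 57), (59, 69), (61, 65), (63, 59), (65, 63), (67, 66), (69, 67), (71, 56), (73, 2), (87, 26), (89, 196), (91, 93), (93, 90), (95, 123)]
block top X (array([ 94.9,  99. , 109.2]), 1355) Y (array([-14.3,   1.3,  14.4]), 1355)
```

Emit:
drive_tool(steps=[{"translation": [0,0.05,0],"angular": [0,0,0],"gripper": 0.77},{"translation": [0,0.05,0],"angular": [0,0,0],"gripper": 0.77},{"translation": [0,0.05,0],"angular": [0,0,0],"gripper": 0.77},{"translation": [0,0,0],"angular": [0,0,0],"gripper": 0.77},{"translation": [0,0,0],"angular": [0,0,0],"gripper": 0.77}])

```text
t: 16.02
tool_pos: [0.6024, -0.132, 0.1072]
tool_rot: [-3.135, 0.089, 0.0]
contact_force: [-2.9, 12.0, 6.7]
opening: 0.0659
grip_force: 5.6
```

Run:
```python
from h import *
pad(st('s10'))
```

```text
t 16.025 clampx TCP -56.8 F_x 11.87 pos [ 0.6024 -0.132   0.1072] F [-2.9 12.   6.7] open 0.0659 grip 5.6
z55-63 X hist [(25, 4), (27, 37), (31, 1), (33, 35), (35, 5), (37, 5), (39, 32), (41, 8), (43, 2), (45, 31), (47, 7), (49, 7), (51, 69), (53, 63), (55, 63), (57, 68), (59, 58), (61, 64), (63, 70), (65, 61), (67, 60), (69, 67), (71, 60), (73, 71), (75, 41), (87, 15), (89, 194), (91, 87), (93, 91), (95, 140), (97, 1)]
block top X (array([ 94.7,  97.1, 105.4]), 1030) Y (array([-14.4,   1.4,  14.5]), 1030)
```

Emit:
drive_tool(steps=[{"translation": [0,0.05,0],"angular": [0,0,0],"gripper": 0.77},{"translation": [0,0.05,0],"angular": [0,0,0],"gripper": 0.77},{"translation": [0,0,0],"angular": [0,0,0],"gripper": 0.77},{"translation": [0,0,0],"angular": [0,0,0],"gripper": 0.77},{"translation": [0,0,0],"angular": [0,0,0],"gripper": 0.77}])

```text
t: 16.75
tool_pos: [0.6023, -0.1336, 0.1072]
tool_rot: [-3.13, 0.088, 0.001]
contact_force: [-2.0, 17.3, 9.0]
opening: 0.0656
grip_force: 9.0
```

Run:
```python
from h import *
d=st('s11');pad(d)
a=cv2.resize(d["scene"]["color"][185:285,200:380],(560,311),interpolation=cv2.INTER_CUBIC);b=cv2.resize(d["wrist"]["color"],(373,280))
save(np.vstack([a,np.pad(b,((0,0),(0,187),(0,0)))]),'pics/s11.png')
```

```text
t 16.75 clampx TCP -58.5 F_x 17.2 pos [ 0.6023 -0.1336  0.1072] F [-2.  17.3  9. ] open 0.0656 grip 9.0
z55-63 X hist [(25, 1), (27, 14), (29, 30), (31, 2), (33, 23), (35, 25), (37, 1), (39, 17), (41, 22), (43, 3), (45, 14), (47, 21), (51, 17), (53, 72), (55, 66), (57, 61), (59, 58), (61, 68), (63, 65), (65, 65), (67, 57), (69, 63), (71, 60), (73, 58), (75, 70), (77, 20), (87, 19), (89, 193), (91, 77), (93, 87), (95, 138), (97, 2)]
block top X (array([ 94.6,  96.9, 104.6]), 956) Y (array([-14. ,   1.8,  14.5]), 956)
```

View pics/s11.png

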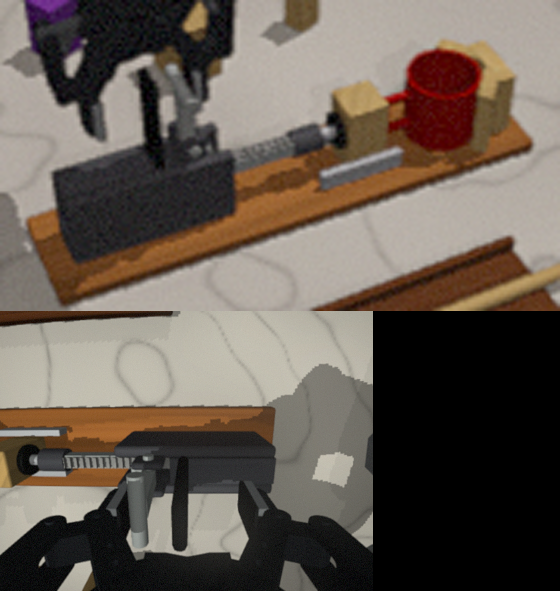

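The pad is pressed in about halfway, the block is against the handle, and the cup sits in the anvil. I'll check that it holds steady.

Emit:
drive_tool(steps=[{"translation": [0,0,0],"angular": [0,0,0],"gripper": 0.77},{"translation": [0,0,0],"angular": [0,0,0],"gripper": 0.77},{"translation": [0,0,0],"angular": [0,0,0],"gripper": 0.77},{"translation": [0,0,0],"angular": [0,0,0],"gripper": 0.77}])

```text
t: 17.35
tool_pos: [0.6023, -0.1336, 0.1072]
tool_rot: [-3.13, 0.088, 0.001]
contact_force: [-0.9, 17.6, 8.1]
opening: 0.0659
grip_force: 9.0
```

Run:
```python
from h import *
d=st('s12');pad(d)
# independent: finer edges per frame, barrel end and pad front
ex=np.array([.0541,.9985,0]);ey=np.array([-.9985,.0541,0]);O=np.array([.61,.0207,0])
for n in ('s5','s6','s8','s10','s11','s12'):
    im=pickle.load(open(n+'.pkl','rb'))["wrist"];r=[]
    for v in range(180,290):
        for u in range(0,240):
            p=dep(im,u,v)
            if abs((p-O)@ey)<.006: r.append(((p-O)@ex*1000+96,p[2]*1000))
    r=np.array(r);b=r[(r[:,1]>55)&(r[:,1]<66)]
    x=np.sort(b[:,0]);g=np.diff(x);i=np.where((g>5)&(x[:-1]>30))[0]
    rod=r[(r[:,1]>44)&(r[:,1]<54)];print(n,'big gaps',[(x[j].round(1),x[j+1].round(1)) for j in i])
```

```text
t 17.35 clampx TCP -58.5 F_x 17.48 pos [ 0.6023 -0.1336  0.1072] F [-0.9 17.6  8.1] open 0.0659 grip 9.0
z55-63 X hist [(27, 15), (29, 33), (31, 3), (33, 21), (35, 21), (37, 1), (39, 19), (41, 25), (43, 1), (45, 10), (47, 21), (51, 20), (53, 73), (55, 61), (57, 64), (59, 57), (61, 69), (63, 61), (65, 71), (67, 62), (69, 57), (71, 65), (73, 60), (75, 68), (77, 19), (87, 18), (89, 189), (91, 86), (93, 97), (95, 137), (97, 1)]
block top X (array([ 94.7,  96.9, 104.5]), 964) Y (array([-14.2,   1.7,  14.5]), 964)
s5 big gaps [(np.float64(32.0), np.float64(51.0)), (np.float64(58.3), np.float64(78.4)), (np.float64(80.8), np.float64(123.8))]
s6 big gaps [(np.float64(52.4), np.float64(70.8))]
s8 big gaps [(np.float64(69.9), np.float64(87.9))]
s10 big gaps [(np.float64(77.0), np.float64(88.1))]
s11 big gaps [(np.float64(78.3), np.float64(88.4))]
s12 big gaps [(np.float64(78.1), np.float64(88.0))]
```

```bash
python3 -c "
from station import ctrl
print(ctrl.finish_job())"
```

```text
the job is handed in; nothing more can be done
None
```

I handed the job in with the middle block upright between the rails and pressed against the cup handle. The pad is about 8.5 mm in by camera measurement (about 9.5 N on the handle by the pad's spring rating), and the trigger is still held squeezed. At the last small pull, the force on the trigger jumped from about 12 to 17 N for no reason I could find, though the readings then held steady. The hand-in gave no verdict.

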